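# Eject the used pipette tip into the covered waste jug

## Task

The pipette clamped in the stand still carries its used tip. Take the lid off the waste jug and lay it knob up on the bench, slide the jug along the bench, without lifting it, until it stands centred under the tip, then press the pipette's button down to its stop so that the tip drops into the jug, and let the button come back up. Slide the jug back into its taped corners, again without lifting it, and put the lid back on; do not touch the used tip with the robot, do not tip the jug, and leave the tip box, the brown bottle and the small white bottle where they are.

Things in the scene. Friction and masses are not known exactly. Their poses are not given: they have to be found in the camera images.
- clamp_stand: Fixed grey clamp stand holding an upright white pipette with a black button. Origin: on the bench exactly below the pipette's axis; the tip's lower end hangs 100 mm above it. Rod (13 mm thick, 253 mm high) at +x 100 mm; base plate 24 mm high covers +x 70 to 154, y +-70 mm, so the bench under the pipette is bare. Clamp arm at z 222 mm; pipette body 31 mm thick, clamp jaws 48 mm wide.
- button_top (a point): Centre of the top of the pipette's flat black round button (26 mm across), on the pipette's axis, 310 mm above the bench when up. It moves with the button.
- plunger (a joint): Travel of the button straight down, in m: 0 up, 0.014 at its stop. A spring pushes it back up: 5.4 N at the start, 11.7 N at the stop, about 4 N more on the way while the tip is pushed off. From 4 mm on, a sleeve on the same rod bears on the tip; at the stop the tip is off.
- used_tip: The used tip: an off-white plastic cone 55 mm long, 11 mm wide at its collar, hanging point down on the pipette's nozzle. Origin: its lower end; z towards the collar. Collar centre at z 50 mm. It weighs 10 g.
- jug: White round plastic waste jug: 64 mm wide at the foot, 76 mm at the rim, 68 mm high, walls 3 mm, about 0.2 kg. Origin: centre of its foot; z up. A D handle sticks out to its own -x: an upright round bar 12 mm thick, 76 mm from the jug's axis, z 14 to 58 mm, joined to the wall by level bars at z 57 and 12 mm. It starts inside the taped corners, lid on.
- jug_handle (a point): Middle of the upright bar of the jug's handle, 35 mm above the jug's foot.
- lid: The jug's lid: white disc 81 mm across, 4 mm thick, with a plug below (62 mm wide, 6 mm high, 3.5 mm play all round in the jug's mouth) and a round knob on top, 16 mm thick, from z 10 to 36 mm. Origin: centre of the plug's underside; z up. Seated, its origin is 62 mm above the jug's foot; laid on the bench, at 0.
- taped_place: The jug's place: four corners of cream masking tape stuck flat on the bench, a square of 100 mm inside. Origin: its centre, on the bench.
- tip_box: Bystander: dark pipette tip box with a clear lid, 88 x 123 x 83 mm. Origin: centre of its underside.
- brown_bottle: Bystander: brown reagent bottle with a black cap, 50 mm wide, 107 mm high. Origin: centre of its foot.
- white_bottle: Bystander: small white reagent bottle with a white cap, 44 mm wide, 92 mm high. Origin: centre of its foot.

How it is judged:
By the outcome, as a careful person would: the job done as asked, in the order asked, and still so for the second after the job is handed in, with the robot touching nothing.
It also fails if it takes over 72 s, if anything falls off the work surface, if the arm or the gripper's body presses on something with over 40 N, if the wrist force passes 120 N, or if a joint passes its speed limit or range.

## Robot

A 6-joint arm with a two-finger parallel gripper is mounted at the origin on a cart in front of the work surface, level with it; the furniture and walls round the work are solid. World frame = base frame: x ahead of the robot, y to its left, z up, the work surface at z = 0. Lengths are in mm, angles in degrees, forces in N, time in s.
With the tool pointing down it reaches from about 350 to 850 mm from the base axis. Payload 8.1 kg.
Tool frame: the origin (TCP) lies at the very end of the fingers, on their centre line; the grasp point (between the pads) lies 19 mm behind it (manip.pinch_z is the distance from the TCP to the grasp point, in mm); z points along the fingers, y is the line along which they close (so a half turn about z gives the same grasp; the last joint's range is limited). The gripper opens to 85 mm and grips with 20 to 120 N. Pads are 22 mm wide; open, the fingers measure 114 mm over their backs; the gripper's body (76 mm by 85 mm) begins 54 mm behind the grasp point. The pads swing forward as they close: fully open they stand 13 mm farther back than shut.
Start: joints at [-72.158, 7.471, 85.268, -0, 87.261, -4.893], TCP at [231.901, -553.378, 231.292] pointing down, gripper open.
Joint ranges: [-169.43, 169.43], [-51.17, 129.36], [1.28, 143.12], [-76.62, 256.62], [0, 156.53], [-152.29, 152.29]. Speed limits (degrees/s): [136.94, 136.94, 159.86, 180, 180, 180].

## Interface

Orientations are given as [roll, pitch, yaw] about the fixed x, y, z axes, in that order (R = Rz(yaw) Ry(pitch) Rx(roll)).
In Python, from station import manip gives the robot as it stands.
- The arm moves only by the tool shift_gripper, called after ">>>" as name(argument=value, ...) on one line, values as JSON. Schema: {"type":"object","properties":{"deltas":{"type":"array","items":{"type":"array","items":{"type":"number"},"minItems":6,"maxItems":6},"minItems":1,"maxItems":12},"finger_gap":{"type":"number"},"only":{"type":"string"},"quiet":{"type":"boolean"},"lines":{"type":"string"}},"required":["deltas"],"additionalProperties":false}. deltas is a list of rows, 1 to 12 of them, each of 6 numbers: dx, dy, dz in mm, then a rotation vector rx, ry, rz in degrees; each row shifts and turns the commanded pose from where the row before left it, along the tool's axes as they then stand; what a row does not reach is not made up. A row lasts 1/8 s, in which the tool goes at most 62.5 mm and 10.7 degrees, less where a joint would pass 70% of its speed; a pose out of reach is approached as far as the arm can. finger_gap is the finger opening in mm, set as the call begins (left out keeps the last). The fingers move at their own pace and stop on an object; the grip force is fixed at half the most. Time passes only in rows, so rows that do not move let the fingers close. The tool returns the time, the measured TCP pose, the force, the opening and the grip force at its end. only (a regular expression) keeps the lines of the reply that match it, lines (a string "A,B") keeps lines A to B, and quiet returns only ok. Input that does not fit is refused with a message, and nothing moves.
- manip.state(): the state, without advancing time (a new reading comes with each control period).
- manip.snapshot(name): name is "side" or "top"; returns a dict with "color" (420x560x3 uint8, red, green, blue), "fov_y" (degrees; the focal length in pixels is half the picture's height over the tangent of half this angle, whatever the lens; pixels are square), "cx", "cy" (the principal point, pixels), "R" (3x3) and "t" (3): a world point X has camera coordinates R X + t. Camera axes: x right, y down, z forward; pixel columns grow to the right and rows downward; lengths in mm; the calibration is good to about 2 mm. A picture is of the moment at which its call begins. There is no depth.
- manip.sign_off(): hands the job in; it is judged then, once.
The state is a dict: "t": time; "joint_positions": joint angles; "dq": joint speeds; "joint_torque": joint torques, N m; "tool_pos": TCP position; "tcp_rot": TCP orientation; "force": force on the tool from outside, world axes, zero at the start; "moment": the same for the moment, N m; "gripper_width": finger opening in mm; "finger_force": force on a finger pad.
Only numpy, scipy, OpenCV 4.12 (cv2) and the standard library are available. Lean on these libraries where they do the work, as an engineer would, in place of code of your own. Each camera call takes 0.05 s, during which the arm holds its last target. There are 200 camera calls.

## Working session

There is one attempt and no reset: what is moved stays moved. The work goes in short steps, Python scripts to look and compute and a tool call to move; the robot and the scene stay as the last step left them, time stands still between calls to the robot, and variables do not carry over. Pictures are saved under pics/ and viewed, at most 10 in all, crops included, and the job is handed in when it is done.

```bash
ls; mkdir -p pics
```

Run:
```python
from station import manip
import cv2,numpy as np
for n in("side","top"):
    s=manip.snapshot(n); cv2.imwrite(f"pics/{n}0.png",s["color"][:,:,::-1]); 
    R=np.array(s["R"]);print(n,s["fov_y"],s["cx"],s["cy"],R.round(4).tolist(),s["t"],(-R.T@np.array(s["t"])).round(1))
st=manip.state();print(st["t"],st["tool_pos"],st["tcp_rot"],manip.pinch_z)
```

```text
pics
station.py
side 51.79499112692782 277.64608904232125 212.96908360560437 [[-0.9133, -0.4072, 0.0076], [-0.1564, 0.3333, -0.9298], [0.3761, -0.8503, -0.3681]] [476.15917125 283.63987009 964.04487235] [116.7 919.1 614.9]
top 48.92520543596681 280.82021508202547 210.82430205738083 [[0.0107, -0.9999, 0.0061], [-0.982, -0.0117, -0.1884], [0.1884, -0.004, -0.9821]] [  -4.29462929  554.0928715  1244.66114208] [ 309.6    7.1 1326.8]
0.1 [ 231.75017682 -552.89505307  230.33378441] [-1.79903400e+02 -6.96972616e-03  2.27365493e+01] 18.700000000000003
```

View pics/side0.png

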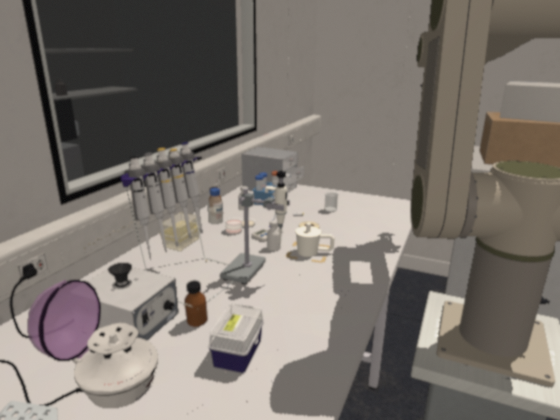

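View pics/top0.png

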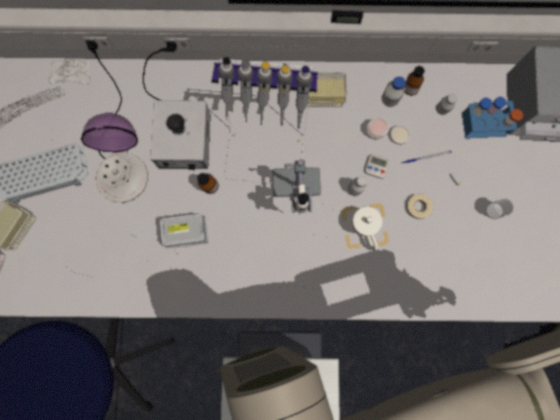

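The side view shows the jug at (308,240), the stand at (245,260) and the pipette at (281,200). In the top view the jug is at (368,220) with its handle pointing down, the pipette at (302,198) and the white bottle at (358,186). I'll zoom in on both.

Create h.py:
```python
import numpy as np,cv2
from station import manip
def cam(n):
    s=manip.snapshot(n); s["R"]=np.array(s["R"]);s["t"]=np.array(s["t"]);s["f"]=s["color"].shape[0]/2/np.tan(np.radians(s["fov_y"]/2)); return s
def ray(s,u,v):
    d=s["R"].T@np.array([(u-s["cx"])/s["f"],(v-s["cy"])/s["f"],1.]); return -s["R"].T@s["t"],d/np.linalg.norm(d)
def plane(s,u,v,z):
    o,d=ray(s,u,v); return o+d*(z-o[2])/d[2]
def tri(s1,p1,s2,p2):
    (a,d),(b,e)=ray(s1,*p1),ray(s2,*p2)
    k=np.linalg.lstsq(np.c_[d,-e],b-a,rcond=None)[0]; P,Q=a+d*k[0],b+e*k[1]
    return ((P+Q)/2).round(1),np.linalg.norm(P-Q).round(1)
def proj(s,X):
    c=s["R"]@np.array(X,float)+s["t"]; return (c[:2]/c[2]*s["f"]+[s["cx"],s["cy"]]).round(1)
def crop(s,x0,y0,x1,y1,k,name):
    im=cv2.resize(s["color"][y0:y1,x0:x1,::-1],None,fx=k,fy=k,interpolation=cv2.INTER_CUBIC)
    for x in range((x0+9)//10*10,x1,10): cv2.putText(im,str(x),(int((x+.5-x0)*k)-8,9),0,.33,(0,0,255));cv2.line(im,(int((x+.5-x0)*k),10),(int((x+.5-x0)*k),15),(0,0,255))
    for y in range((y0+9)//10*10,y1,10): cv2.putText(im,str(y),(0,int((y+.5-y0)*k)+4),0,.33,(0,0,255));cv2.line(im,(22,int((y+.5-y0)*k)),(28,int((y+.5-y0)*k)),(0,0,255))
    cv2.imwrite("pics/"+name,im)
```

Run:
```python
from h import *
crop(cam("top"),260,150,420,270,5,"topc.png"); crop(cam("side"),215,165,355,285,5,"sidec.png")
```

```text
(no output)
```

View pics/topc.png

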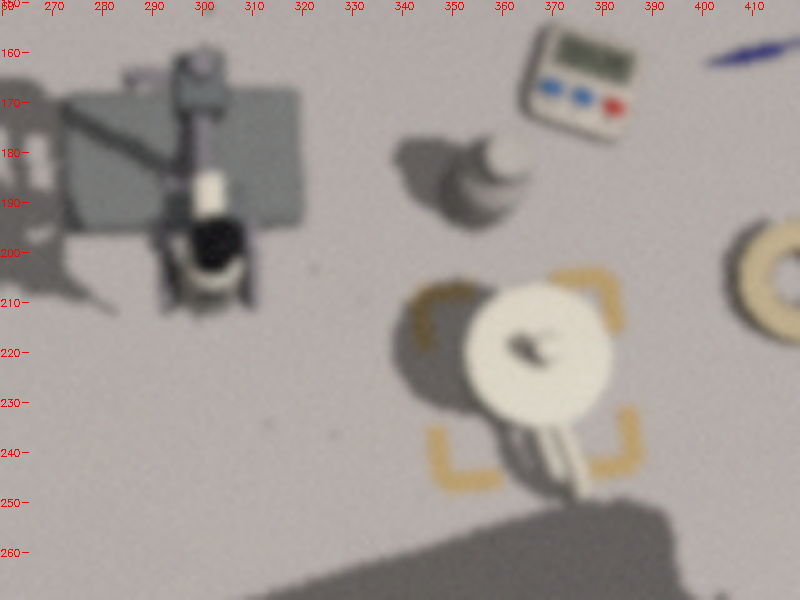

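View pics/sidec.png

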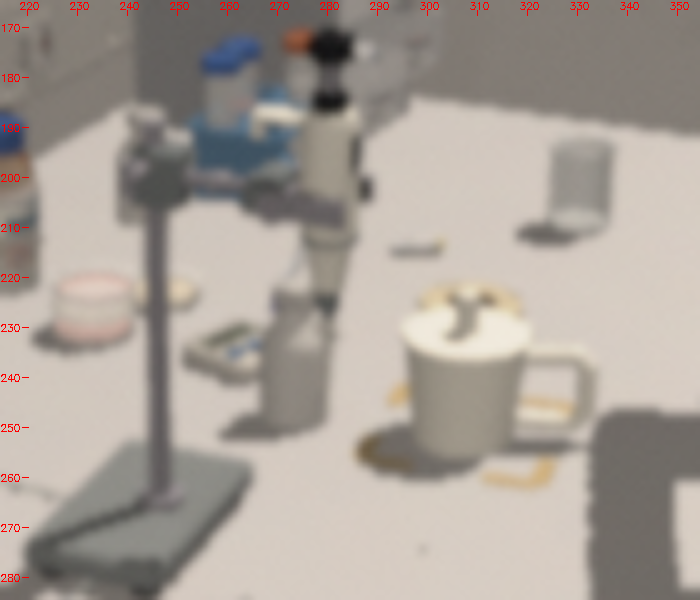

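The top crop shows the lid disc centred near (367,220), the handle end at (375,248), tape corners around it, the black button at (302,198) and the base plate at 273-319 x 168-195. The side crop shows the button top at (280,172), the lid ellipse at (307,231) and the handle bar at (332,242).

Run:
```python
from h import *
T,S=cam("top"),cam("side")
def blob(m,box):
    x0,y0,x1,y1=box;M=np.zeros_like(m);M[y0:y1,x0:x1]=m[y0:y1,x0:x1]
    return max(cv2.findContours(M,0,1)[0],key=cv2.contourArea)
gT=T["color"].astype(int);gS=S["color"].astype(int)
print("px",gT[222,372],gT[222,400],gT[240,370],gS[232,300],gS[245,300],gS[245,345],gT[208,380])
lt=blob(((gT.min(2)>185)&(gT[:,:,0]>205)).astype('u1')*255,(345,200,390,250)); e=cv2.fitEllipse(cv2.convexHull(lt));print("lid T",e)
# tape
hsv=cv2.cvtColor(T["color"],cv2.COLOR_RGB2HSV);tm=((hsv[:,:,1]>75)&(hsv[:,:,0]>10)&(hsv[:,:,0]<30)).astype('u1')*255;tm[:,:335]=0;tm[:,395:]=0;tm[:195]=0;tm[255:]=0
n,_,stt,c=cv2.connectedComponentsWithStats(tm);print(stt.tolist())
pts=np.argwhere(tm)[:,::-1].astype(float)
W=np.array([plane(T,u,v,0)[:2] for u,v in pts]);r=cv2.minAreaRect(W.astype('f4'));print("tape",r)
for z in (66,72):print("lid centre plane",z,plane(T,*e[0],z).round(1))
dk=(gT.max(2)<60).astype('u1')*255;b=blob(dk,(290,185,315,210));print("button T",cv2.boundingRect(b),cv2.fitEllipse(b))
b2=blob((gS.max(2)<60).astype('u1')*255,(270,165,292,182));print("button S",cv2.boundingRect(b2),cv2.fitEllipse(b2))
ls=blob((gS.min(2)>190).astype('u1')*255,(285,215,325,240));print("lid S",cv2.boundingRect(ls),cv2.fitEllipse(cv2.convexHull(ls)))
# stand plate
for p in [(274,168),(319,168),(319.5,195),(274,196)]:print("plate",plane(T,*p,24).round(1))
print("bottle cap",plane(T,361,181,92).round(1)," foot-ish side",tri(T,(361,181),S,(272,224)))
print("handle",tri(T,(375.5,247.5),S,(332.5,237)))
print("btn tri",tri(T,(302,196.5),S,(280.5,172)))
```

```text
px [214 209 194] [183 175 171] [190 185 174] [239 232 219] [143 137 125] [204 194 184] [179 158 123]
lid T ((367.93536376953125, 220.82655334472656), (26.372617721557617, 27.90340232849121), 142.40530395507812)
[[0, 0, 560, 420, 234960], [371, 204, 13, 12, 59], [342, 207, 13, 13, 57], [378, 232, 10, 13, 58], [346, 236, 14, 12, 66]]
tape ((524.0549926757812, -243.00289916992188), (120.70468139648438, 121.30369567871094), 6.67209005355835)
lid centre plane 66 [ 526.2 -239.8   66. ]
lid centre plane 72 [ 525.1 -238.7   72. ]
button T (293, 193, 16, 11) ((301.1841735839844, 197.697509765625), (9.326980590820312, 14.462337493896484), 104.39279174804688)
button S (277, 171, 8, 7) ((280.4538269042969, 174.06790161132812), (6.092794895172119, 7.1864728927612305), 98.19644165039062)
lid S (285, 215, 40, 25) ((305.39788818359375, 227.29847717285156), (24.94149398803711, 52.769203186035156), 80.9103012084961)
plate [686.9  23.2  24. ]
plate [ 688.6 -108.6   24. ]
plate [ 607.6 -109.6   24. ]
plate [603.  22.  24.]
bottle cap [ 633.  -218.3   92. ]  foot-ish side (array([ 637.5, -219.7,   81.4]), np.float64(3.6))
handle (array([ 453.1, -261.1,   55.5]), np.float64(0.7))
btn tri (array([537.2, -44.8, 310. ]), np.float64(2.1))
```

Add to h.py:
```python
def tool(goal,R=None):
    st=manip.state();from scipy.spatial.transform import Rotation as Ro
    M=Ro.from_euler("xyz",st["tcp_rot"],degrees=True).as_matrix()
    return (M.T@(np.array(goal)-np.array(st["tool_pos"]))).round(1)
```

Run:
```python
from h import *
T,S=cam("top"),cam("side")
for C in [(526,-239.5)]:
  for z in(66,72,98):print("jug axis",z,proj(T,(*C,z)),proj(S,(*C,z)))
  a=np.linspace(0,6.28,60)
  for n,r,z in(("disc",40.5,72),("foot",32,0)):
    for s in(T,S):
      P=np.array([proj(s,(C[0]+r*np.cos(t),C[1]+r*np.sin(t),z)) for t in a]);print(n,P.min(0),P.max(0))
def prof(s,row=None,col=None,a=0,b=0):
    g=s["color"].astype(int).sum(2)//3; print((row,col,a),(g[row,a:b] if row else g[a:b,col]).tolist())
prof(T,row=212,a=346,b=390);prof(T,row=222,a=346,b=390);prof(T,col=368,a=200,b=242);prof(T,col=360,a=200,b=242)
prof(S,row=231,a=286,b=328);prof(S,row=250,a=290,b=328);prof(S,col=300,a=215,b=265);prof(S,col=308,a=215,b=265)
print("btn pred",proj(T,(536,-45.5,310)),proj(S,(536,-45.5,310)),proj(S,(536,-45.5,100)))
prof(T,row=196,a=290,b=316);prof(T,row=198,a=290,b=316);prof(T,col=302,a=184,b=212)
prof(S,row=174,a=268,b=294);prof(S,col=280,a=160,b=192);prof(S,row=215,a=265,b=294);prof(S,row=205,a=265,b=294)
```

```text
jug axis 66 [367.8 220.9] [307.9 232.4]
jug axis 72 [368.2 220.5] [308.  230.6]
jug axis 98 [370.1 218.9] [308.2 222.9]
disc [353.6 206.1] [382.9 235.1]
disc [294.9 225.4] [321.1 236.1]
foot [352.5 213.9] [374.5 235.6]
foot [297.1 247. ] [317.4 256.1]
(212, None, 346) [88, 92, 95, 92, 95, 96, 95, 98, 111, 140, 172, 195, 203, 207, 207, 209, 209, 208, 209, 209, 210, 209, 210, 210, 209, 210, 211, 209, 210, 206, 210, 205, 197, 184, 165, 151, 149, 154, 160, 166, 173, 173, 175, 175]
(222, None, 346) [96, 94, 98, 95, 94, 98, 115, 155, 190, 206, 208, 209, 207, 209, 208, 207, 201, 188, 175, 154, 138, 134, 149, 173, 191, 200, 205, 209, 211, 211, 212, 210, 212, 211, 209, 203, 190, 179, 177, 175, 175, 175, 174, 176]
(None, 368, 200) [173, 173, 172, 173, 170, 172, 181, 195, 206, 207, 211, 209, 210, 210, 207, 206, 194, 187, 192, 194, 183, 162, 149, 170, 195, 209, 211, 210, 209, 211, 211, 212, 211, 209, 203, 188, 177, 173, 161, 149, 138, 126]
(None, 360, 200) [172, 172, 174, 172, 173, 173, 172, 174, 181, 192, 204, 207, 207, 208, 209, 209, 206, 202, 196, 197, 202, 209, 208, 209, 209, 210, 212, 208, 
[... 1390 characters left out ...]
203, 207, 203, 190, 151, 93, 42, 32, 28, 23, 25, 28, 27, 27, 19, 40, 83, 137, 157, 135, 100, 76, 85, 103]
(174, None, 268) [94, 96, 93, 88, 84, 83, 82, 74, 53, 32, 20, 20, 22, 24, 25, 26, 42, 92, 141, 163, 163, 152, 138, 134, 134, 135]
(None, 280, 160) [103, 98, 97, 98, 98, 98, 97, 98, 97, 90, 74, 49, 31, 24, 22, 19, 24, 43, 64, 79, 85, 87, 80, 61, 37, 24, 36, 77, 121, 147, 153, 152]
(215, None, 265) [199, 199, 198, 199, 199, 199, 199, 197, 189, 177, 161, 146, 133, 130, 130, 131, 131, 132, 133, 145, 171, 191, 197, 199, 199, 199, 197, 186, 167]
(205, None, 265) [82, 88, 91, 92, 91, 92, 91, 92, 93, 94, 94, 96, 100, 106, 110, 113, 117, 118, 124, 134, 142, 141, 136, 144, 167, 188, 197, 199, 200]
```

>>> shift_gripper(deltas=[[0, 0, 0, 0, 0, 7.1], [0, 0, 0, 0, 0, 0]])

```text
t: 0.65
tool_pos: [231.9, -553.4, 231.3]
tcp_rot: [-180.0, 0.0, 15.7]
force: [0.6, -0.6, -0.2]
gripper_width: 85.5
finger_force: 0.0
```

```bash
python3 -c "
from h import *
print(tool((526,-239.5,231)),tool((526,-239.5,150)))"
```

```text
[ 3.679e+02 -2.228e+02  3.000e-01] [ 367.9 -222.8   81.3]
```

>>> shift_gripper(deltas=[[36.8, -22.3, 8, 0, 0, 0], [36.8, -22.3, 8, 0, 0, 0], [36.8, -22.3, 8, 0, 0, 0], [36.8, -22.3, 8, 0, 0, 0], [36.8, -22.3, 8, 0, 0, 0], [36.8, -22.3, 8, 0, 0, 0], [36.8, -22.3, 8, 0, 0, 0], [36.8, -22.3, 8, 0, 0, 0], [36.8, -22.3, 8, 0, 0, 0], [36.8, -22.3, 8, 0, 0, 0], [0, 0, 0, 0, 0, 0], [0, 0, 0, 0, 0, 0]], finger_gap=45)

```text
t: 2.15
tool_pos: [525.9, -239.7, 151.3]
tcp_rot: [180.0, 0.0, 15.8]
force: [-0.3, 0.2, 0.1]
gripper_width: 44.8
finger_force: 0.0
```

```bash
python3 -c "
from h import *
print(tool((526,-239.5,76)))
crop(cam('side'),215,165,355,285,5,'s2.png')"
```

```text
[ 0.1 -0.2 75.3]
```

>>> shift_gripper(deltas=[[0, 0, 15, 0, 0, 0], [0, 0, 15, 0, 0, 0], [0, 0, 15, 0, 0, 0], [0, 0, 15, 0, 0, 0], [0, 0, 8, 0, 0, 0], [0, 0, 7, 0, 0, 0], [0, 0, 0, 0, 0, 0], [0, 0, 0, 0, 0, 0]])

```text
t: 3.2
tool_pos: [526.6, -239.6, 76.9]
tcp_rot: [180.0, -0.0, 15.6]
force: [-0.3, -0.4, -0.1]
gripper_width: 44.9
finger_force: 0.0
```

```bash
python3 -c "
from h import *
crop(cam('side'),250,140,355,270,4,'s2.png')"
```

```text
(no output)
```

View pics/s2.png

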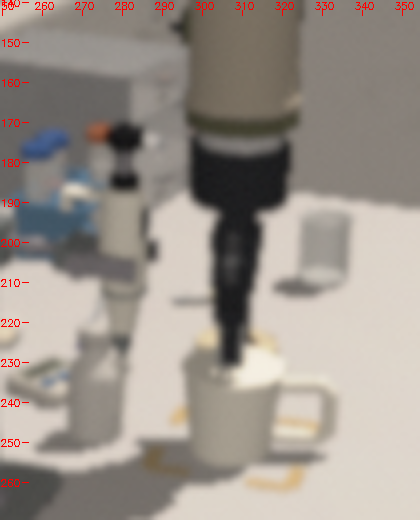

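The fingers straddle the knob at (307,232), clear of the disc. I'll close now, then lift.

>>> shift_gripper(deltas=[[0, 0, 0, 0, 0, 0], [0, 0, 0, 0, 0, 0], [0, 0, 0, 0, 0, 0], [0, 0, 0, 0, 0, 0], [0, 0, 0, 0, 0, 0], [0, 0, 0, 0, 0, 0]], finger_gap=5)

```text
t: 4.0
tool_pos: [526.5, -239.4, 76.7]
tcp_rot: [180.0, -0.0, 15.6]
force: [-1.4, 3.2, 5.8]
gripper_width: 13.2
finger_force: 58.7
```

>>> shift_gripper(deltas=[[0, 0, -5, 0, 0, 0], [0, 0, -10, 0, 0, 0], [0, 0, -20, 0, 0, 0], [0, 0, -20, 0, 0, 0], [0, 0, 0, 0, 0, 0]])

```text
t: 4.62
tool_pos: [528.1, -240.5, 134.9]
tcp_rot: [179.8, -0.2, 15.6]
force: [0.3, -0.0, -0.5]
gripper_width: 13.2
finger_force: 58.5
```

```bash
python3 -c "
from h import *
print(tool((450,-380,30)))"
```

```text
[-113.2  112.8  104.9]
```

>>> shift_gripper(deltas=[[-28, 28, 0, 0, 0, 0], [-28, 28, 0, 0, 0, 0], [-28, 28, 0, 0, 0, 0], [-29, 29, 0, 0, 0, 0], [0, 0, 25, 0, 0, 0], [0, 0, 25, 0, 0, 0], [0, 0, 25, 0, 0, 0], [0, 0, 10, 0, 0, 0], [0, 0, 0, 0, 0, 0], [0, 0, 0, 0, 0, 0]])

```text
t: 5.88
tool_pos: [448.5, -379.3, 47.5]
tcp_rot: [179.9, -0.0, 15.6]
force: [-0.2, 0.6, -0.6]
gripper_width: 12.8
finger_force: 58.6
```

```bash
python3 -c "
from h import *
print(tool((450,-380,14.7)))
s=cam('side');p=proj(s,(450,-380,30)).astype(int);print(p)
t=cam('top');q=proj(t,(450,-380,30)).astype(int);print(q)
crop(s,p[0]-60,p[1]-80,p[0]+50,p[1]+40,4,'s3.png')"
```

```text
[ 1.2  1.  32.8]
[343 230]
[415 250]
```

View pics/s3.png

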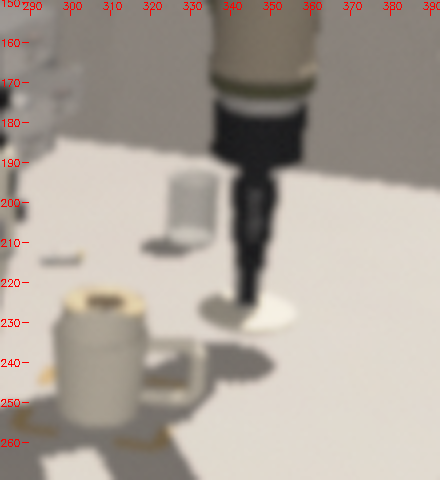

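The lid is held level at (346,227) and the jug stands open in its place. I'll lower it.

>>> shift_gripper(deltas=[[0, 0, 12, 0, 0, 0], [0, 0, 10, 0, 0, 0], [0, 0, 5, 0, 0, 0], [0, 0, 3, 0, 0, 0], [0, 0, 2, 0, 0, 0], [0, 0, 0, 0, 0, 0], [0, 0, 0, 0, 0, 0]])

```text
t: 6.85
tool_pos: [448.0, -378.8, 14.8]
tcp_rot: [180.0, -0.0, 15.6]
force: [-1.3, 2.5, 3.7]
gripper_width: 12.8
finger_force: 59.1
```

>>> shift_gripper(deltas=[[0, 0, 0, 0, 0, 0], [0, 0, 0, 0, 0, 0], [0, 0, 0, 0, 0, 0], [0, 0, -10, 0, 0, 0], [0, 0, -30, 0, 0, 0], [0, 0, -40, 0, 0, 0], [0, 0, -40, 0, 0, 0], [0, 0, 0, 0, 0, 0], [0, 0, 0, 0, 0, 0]], finger_gap=50)

```text
t: 7.98
tool_pos: [447.8, -378.7, 134.4]
tcp_rot: [180.0, -0.0, 15.6]
force: [-0.3, 0.3, -0.2]
gripper_width: 49.8
finger_force: 0.0
```

Run:
```python
from h import *
T,S=cam("top"),cam("side")
def m(s,z,box):
    g=s["color"].astype(int);a=(g.min(2)>(185 if s is T else 200)).astype('u1')*255;x0,y0,x1,y1=box;M=np.zeros_like(a);M[y0:y1,x0:x1]=a[y0:y1,x0:x1]
    c=max(cv2.findContours(M,0,1)[0],key=cv2.contourArea);e=cv2.fitEllipse(cv2.convexHull(c));print(e,plane(s,*e[0],z).round(1))
m(T,10,(395,232,435,275))
h=plane(T,0,0,0);c=T["color"][205:255,345:395].astype(int).min(2)
# mouth of open jug, dark handle: bar pixel profile
g=T["color"].astype(int).sum(2)//3
for r in(240,244,248,250):print(r,g[r,355:390].tolist())
H=(452.8,-260);print(proj(T,(*H,58)),proj(T,(*H,35)),proj(S,(*H,58)),proj(S,(*H,14)))
g=S["color"].astype(int).sum(2)//3;print(g[243,318:342].tolist(),g[240,318:342].tolist())
crop(T,335,195,435,275,6,"t4.png")
```

```text
((411.0531921386719, 247.92662048339844), (16.836149215698242, 23.83955192565918), 46.72077941894531) [ 458.5 -372.5   10. ]
240 [117, 103, 100, 97, 98, 97, 97, 95, 98, 97, 97, 96, 99, 104, 108, 113, 107, 103, 109, 109, 107, 100, 97, 95, 96, 101, 116, 143, 157, 158, 151, 151, 151, 158, 166]
244 [162, 157, 157, 151, 151, 144, 130, 112, 102, 97, 96, 96, 95, 96, 98, 107, 110, 108, 103, 109, 111, 110, 104, 101, 103, 98, 93, 100, 120, 143, 157, 164, 169, 174, 175]
248 [168, 168, 168, 170, 172, 174, 175, 175, 172, 167, 156, 137, 122, 109, 105, 105, 102, 93, 96, 125, 155, 175, 179, 176, 176, 177, 174, 175, 175, 177, 177, 177, 176, 175, 176]
250 [175, 177, 176, 179, 177, 178, 179, 176, 178, 177, 176, 172, 168, 160, 156, 158, 152, 142, 132, 138, 156, 171, 175, 179, 176, 175, 177, 177, 177, 178, 176, 178, 175, 176, 176]
[375.3 247.6] [373.6 248.5] [332.4 236.4] [331.7 249.2]
[125, 116, 110, 110, 120, 130, 123, 116, 129, 155, 174, 179, 167, 156, 157, 165, 178, 180, 174, 166, 151, 143, 141, 143] [132, 128, 129, 132, 132, 133, 132, 131, 134, 141, 155, 159, 151, 150, 156, 156, 153, 157, 171, 188, 203, 213, 219, 223]
```

View pics/t4.png

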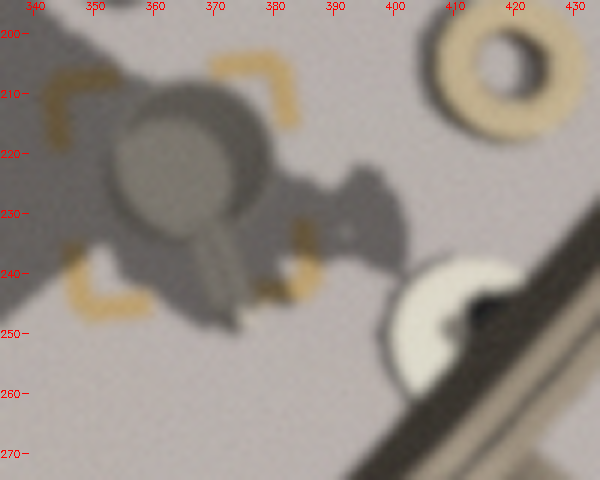

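The lid lies knob up at (411,248) and the handle's end is at (374.5,247), as predicted. I'll tilt 20° to keep the wrist off the pipette, then go to the handle.

>>> shift_gripper(deltas=[[0, 0, 0, 0, 10, 0], [0, 0, 0, 0, 10, 0], [0, 0, 0, 0, 0, 0]])

```text
t: 8.45
tool_pos: [444.7, -378.3, 131.4]
tcp_rot: [-179.7, -19.9, 15.3]
force: [0.2, -0.2, -0.4]
gripper_width: 50.1
finger_force: 0.0
```

```bash
python3 -c "
from h import *
print(manip.state()['tcp_rot'],tool((459,-258.3,134)));b=np.array(manip.state()['tool_pos']);print(tool(b-[0,0,116]))"
```

```text
[-179.69965069  -19.94937614   15.27534943] [  43.5 -111.9   13.6]
[-39.6   0.6 109. ]
```

>>> shift_gripper(deltas=[[10.9, -28, 3.4, 0, 0, 0], [10.9, -28, 3.4, 0, 0, 0], [10.9, -28, 3.4, 0, 0, 0], [10.9, -28, 3.4, 0, 0, 0], [0, 0, 0, 0, 0, 0], [-9.9, 0, 27.3, 0, 0, 0], [0, 0, 0, 0, 0, 0]])

```text
t: 9.32
tool_pos: [460.3, -257.5, 104.9]
tcp_rot: [-179.8, -19.8, 15.6]
force: [-0.1, -0.7, -0.6]
gripper_width: 49.7
finger_force: 0.0
```

```bash
python3 -c "
from h import *
print(tool((459,-258.3,18.4)))"
```

```text
[-30.7   0.8  80.9]
```

>>> shift_gripper(deltas=[[-7.7, 0.2, 20.2, 0, 0, 0], [-7.7, 0.2, 20.2, 0, 0, 0], [-7.7, 0.2, 20.2, 0, 0, 0], [-3.9, 0, 10.1, 0, 0, 0], [-3.7, 0, 10.2, 0, 0, 0], [0, 0, 0, 0, 0, 0], [0, 0, 0, 0, 0, 0]])

```text
t: 10.2
tool_pos: [461.0, -259.9, 21.6]
tcp_rot: [180.0, -20.0, 15.6]
force: [0.5, -0.6, 0.7]
gripper_width: 49.9
finger_force: 0.0
```

```bash
python3 -c "
from h import *
print(tool((459,-258.3,18.4)));crop(cam('side'),270,170,370,270,5,'s5.png')"
```

```text
[-2.5 -2.1  2.5]
```

View pics/s5.png

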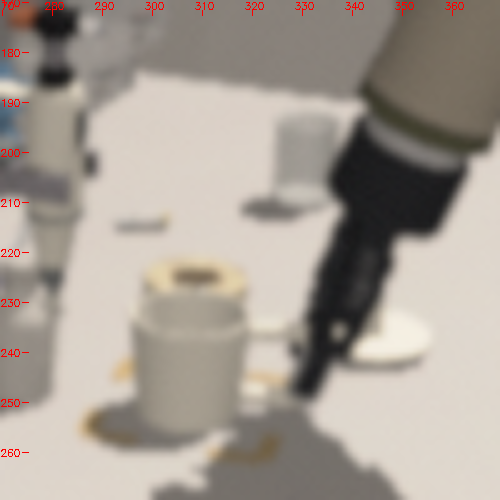

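The near finger at (331,240) covers the handle bar and the jug is upright. A small correction, then close.

>>> shift_gripper(deltas=[[-2, -2, 2.5, 0, 0, 0], [0, 0, 0, 0, 0, 0], [0, 0, 0, 0, 0, 0]])

```text
t: 10.62
tool_pos: [459.1, -257.8, 17.9]
tcp_rot: [180.0, -20.0, 15.6]
force: [0.5, -0.5, 0.4]
gripper_width: 49.8
finger_force: 0.0
```

>>> shift_gripper(deltas=[[0, 0, 0, 0, 0, 0], [0, 0, 0, 0, 0, 0], [0, 0, 0, 0, 0, 0], [0, 0, 0, 0, 0, 0], [0, 0, 0, 0, 0, 0], [0, 0, 0, 0, 0, 0]], finger_gap=4)

```text
t: 11.38
tool_pos: [459.1, -257.9, 17.9]
tcp_rot: [180.0, -20.0, 15.6]
force: [-2.6, 0.8, 4.0]
gripper_width: 10.6
finger_force: 58.4
```

Run:
```python
from h import *
T,S=cam("top"),cam("side")
g=T["color"].astype(int).sum(2)//3
print(g[215,345:390].tolist());print(tool(np.array(manip.state()['tool_pos'])+[10,194,0]))
crop(T,335,195,435,275,6,"t6.png")
```

```text
[83, 88, 96, 98, 97, 98, 97, 97, 103, 123, 143, 154, 157, 162, 167, 174, 182, 188, 185, 173, 144, 117, 101, 94, 92, 88, 85, 84, 85, 85, 86, 93, 114, 147, 170, 173, 164, 155, 155, 161, 168, 175, 177, 177, 177]
[  58.2 -184.1   21.2]
```

>>> shift_gripper(deltas=[[2.9, -9.2, 1.05, 0, 0, 0], [5.8, -18.4, 2.1, 0, 0, 0], [5.8, -18.4, 2.1, 0, 0, 0], [5.8, -18.4, 2.1, 0, 0, 0], [5.8, -18.4, 2.1, 0, 0, 0], [0, 0, 0, 0, 0, 0]])

```text
t: 12.22
tool_pos: [463.6, -168.2, 17.9]
tcp_rot: [-180.0, -20.0, 15.8]
force: [1.0, 1.6, 0.8]
gripper_width: 11.1
finger_force: 58.8
```

```bash
python3 -c "
from h import *
print(tool((469.1,-64.2,17.9)))"
```

```text
[ 31.6 -98.6  11.6]
```

>>> shift_gripper(deltas=[[5.8, -18.4, 2.1, 0, 0, 0], [5.8, -18.4, 2.1, 0, 0, 0], [5.8, -18.4, 2.1, 0, 0, 0], [5.8, -18.4, 2.1, 0, 0, 0], [5.2, -16, 1.9, 0, 0, 0], [3, -9, 1.1, 0, 0, 0], [0, 0, 0, 0, 0, 0], [0, 0, 0, 0, 0, 0]])

```text
t: 13.22
tool_pos: [469.1, -66.5, 17.9]
tcp_rot: [-180.0, -20.0, 15.6]
force: [1.2, 3.1, 1.4]
gripper_width: 10.8
finger_force: 59.0
```

Run:
```python
from h import *
print(tool((469.1,-64.2,17.9)))
T,S=cam("top"),cam("side")
for n,s in(("T",T),("S",S)):
  for r,z in((38,68),(32,0)):
    P=np.array([proj(s,(536+r*np.cos(t),-45.5+r*np.sin(t),z)) for t in np.linspace(0,6.28,60)]);print(n,z,P.min(0),P.max(0))
g=S["color"].astype(int).sum(2)//3
for r in(245,255,265,272):print(r,g[r,235:325].tolist())
crop(S,230,160,330,285,5,"s7.png")
```

```text
[ 0.6 -2.2  0.2]
T 68 [284.2 203. ] [311.6 230. ]
T 0 [285.9 209.7] [307.9 231.4]
S 68 [265.8 251.2] [293.7 264.2]
S 0 [268.  273.6] [291.  285.3]
245 [204, 203, 204, 203, 204, 204, 204, 203, 191, 159, 121, 100, 101, 132, 176, 199, 204, 204, 204, 205, 205, 205, 204, 205, 204, 204, 205, 204, 204, 202, 195, 174, 143, 126, 127, 131, 134, 136, 136, 136, 135, 135, 134, 132, 139, 166, 192, 204, 206, 207, 207, 207, 207, 206, 208, 206, 202, 193, 184, 184, 189, 198, 204, 206, 207, 208, 207, 206, 205, 204, 204, 206, 208, 208, 203, 181, 130, 72, 38, 31, 27, 26, 28, 31, 33, 32, 30, 28, 30, 38]
255 [202, 195, 182, 165, 153, 145, 145, 144, 138, 126, 107, 97, 97, 107, 130, 149, 158, 160, 165, 169, 175, 180, 182, 186, 188, 190, 194, 197, 199, 201, 204, 208, 210, 203, 191, 177, 165, 156, 152, 152, 152, 153, 154, 155, 156, 156, 156, 155, 154, 153, 153, 151, 150, 150, 154, 161, 178, 197, 206, 206, 204, 206, 206, 207, 208, 208, 208, 209, 208, 209, 208, 203, 181, 130, 70, 3
[... 249 characters left out ...]
44, 148, 152, 155, 157, 158, 159, 159, 160, 159, 158, 159, 160, 159, 157, 152, 147, 143, 141, 141, 150, 170, 184, 192, 193, 193, 193, 193, 193, 193, 190, 181, 153, 119, 79, 46, 30, 28, 32, 32, 31, 29, 28, 42, 83, 136, 179, 201, 207, 208, 209, 209, 209]
272 [140, 142, 142, 143, 143, 143, 143, 144, 143, 143, 144, 144, 143, 144, 142, 141, 135, 126, 113, 101, 99, 121, 158, 187, 200, 206, 208, 207, 208, 208, 207, 200, 181, 152, 136, 136, 139, 142, 145, 147, 148, 150, 151, 152, 152, 152, 152, 152, 151, 150, 148, 146, 144, 142, 139, 138, 150, 177, 200, 208, 209, 209, 210, 210, 209, 207, 189, 149, 110, 79, 52, 35, 31, 36, 60, 106, 155, 190, 205, 209, 209, 210, 209, 210, 210, 209, 209, 210, 210, 209]
```

View pics/s7.png

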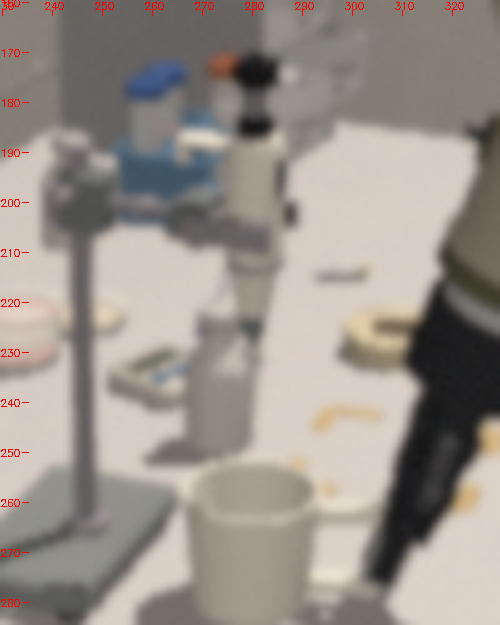

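The jug is standing upright under the pipette, with its rim spanning 267-293 and the pipette axis at column 280. Two mm more, then release and back off along the tool.

>>> shift_gripper(deltas=[[0.6, -2.1, 0.2, 0, 0, 0], [0, 0, 0, 0, 0, 0], [0, 0, 0, 0, 0, 0]])

```text
t: 13.7
tool_pos: [469.2, -64.8, 17.9]
tcp_rot: [180.0, -20.0, 15.6]
force: [-1.4, -3.2, 1.8]
gripper_width: 10.7
finger_force: 58.9
```

>>> shift_gripper(deltas=[[0, 0, 0, 0, 0, 0], [0, 0, 0, 0, 0, 0], [0, 0, 0, 0, 0, 0], [0, 0, 0, 0, 0, 0], [0, 0, -10, 0, 0, 0], [0, 0, -30, 0, 0, 0], [0, 0, -40, 0, 0, 0], [0, 0, -40, 0, 0, 0], [0, 0, 0, 0, 0, 0]], finger_gap=45)

```text
t: 14.82
tool_pos: [431.4, -77.0, 135.4]
tcp_rot: [179.7, -20.3, 15.7]
force: [-0.0, -1.6, 0.7]
gripper_width: 44.9
finger_force: 0.0
```

Run:
```python
from h import *
T,S=cam("top"),cam("side")
g=T["color"].astype(int).sum(2)//3
for r in(212,222):print(r,g[r,270:325].tolist())
for c in(290,295):print(c,g[195:240,c].tolist())
g=S["color"].astype(int).sum(2)//3
for r in(257,262,270):print(r,g[r,258:302].tolist())
print(g[240:295,280].tolist())
```

```text
212 [168, 170, 167, 158, 133, 108, 98, 95, 94, 94, 92, 95, 95, 95, 113, 133, 135, 123, 126, 138, 152, 153, 150, 148, 159, 173, 174, 164, 139, 112, 104, 101, 103, 104, 98, 87, 82, 76, 76, 97, 131, 152, 162, 169, 170, 170, 169, 170, 169, 168, 169, 170, 168, 172, 170]
222 [167, 168, 170, 169, 167, 156, 135, 111, 96, 94, 95, 93, 94, 93, 104, 124, 156, 183, 197, 201, 203, 205, 206, 202, 203, 196, 175, 145, 126, 117, 115, 111, 114, 114, 112, 110, 106, 102, 121, 154, 167, 171, 169, 169, 169, 167, 170, 169, 171, 171, 169, 170, 170, 169, 169]
290 [81, 86, 95, 104, 109, 129, 144, 144, 126, 113, 126, 144, 145, 135, 128, 127, 133, 152, 171, 190, 199, 202, 204, 204, 204, 203, 204, 203, 205, 200, 189, 169, 146, 126, 130, 144, 156, 159, 158, 159, 165, 167, 168, 160, 138]
295 [57, 78, 100, 120, 124, 114, 101, 80, 64, 58, 56, 55, 57, 60, 
[... 401 characters left out ...]
114, 116, 138, 160, 158, 142, 135, 141, 153, 163, 165, 162, 159, 157, 158, 158, 158, 158, 158, 159, 159, 158, 157, 158, 159, 162, 165, 167, 169, 168, 166, 172, 184, 188, 190, 190, 191, 191, 191, 191]
270 [129, 162, 186, 200, 204, 206, 205, 204, 194, 168, 142, 133, 136, 138, 142, 144, 146, 148, 149, 149, 151, 151, 151, 151, 150, 150, 149, 146, 145, 143, 141, 138, 137, 147, 172, 194, 204, 207, 208, 207, 207, 206, 208, 208]
[156, 157, 160, 161, 164, 163, 163, 165, 171, 183, 197, 201, 187, 166, 156, 155, 155, 155, 154, 155, 154, 155, 158, 165, 164, 158, 152, 151, 151, 150, 151, 151, 151, 150, 150, 151, 152, 151, 151, 151, 150, 151, 150, 150, 145, 133, 120, 129, 158, 187, 201, 205, 206, 206, 207]
```

>>> shift_gripper(deltas=[[0, 0, -30, 0, 0, 0], [0, 0, -40, 0, -10, 0], [0, 0, -40, 0, -10, 0], [0, 0, -40, 0, 0, 0], [0, 0, -40, 0, 0, 0], [0, 0, -20, 0, 0, 0], [0, 0, 0, 0, 0, 0], [0, 0, 0, 0, 0, 0]], finger_gap=0)

```text
t: 15.92
tool_pos: [399.4, -83.6, 333.7]
tcp_rot: [-179.9, 0.2, 15.6]
force: [0.6, -0.8, -0.8]
gripper_width: -0.1
finger_force: 0.0
```

```bash
python3 -c "
from h import *
print(tool((536,-45.5,345)))"
```

```text
[ 1.417e+02  1.000e-01 -1.170e+01]
```

>>> shift_gripper(deltas=[[0, 0, -12, 0, 0, 0], [28, 0, 0, 0, 0, 0], [28, 0, 0, 0, 0, 0], [28, 0, 0, 0, 0, 0], [28, 0, 0, 0, 0, 0], [20, 0, 0, 0, 0, 0], [9.5, 0, 0, 0, 0, 0], [0, 0, 0, 0, 0, 0], [0, 0, 0, 0, 0, 0]])

```text
t: 17.05
tool_pos: [535.7, -45.9, 348.0]
tcp_rot: [180.0, 0.0, 15.6]
force: [-0.2, -0.7, 0.0]
gripper_width: 0.1
finger_force: 0.0
```

Run:
```python
from h import *
print(tool((536,-45.5,312)))
T,S=cam("top"),cam("side")
p=proj(S,(536,-45.5,345));print(p,proj(S,(536,-45.5,310)))
g=S["color"].astype(int).sum(2)//3
for r in(150,155,158,160,162,164,166,168,174):print(r,g[r,266:296].tolist())
crop(S,240,110,320,250,4,"s8.png")
```

```text
[ 0.5 -0.3 36. ]
[280.8 158.3] [280.6 171.9]
150 [138, 137, 137, 137, 136, 137, 138, 137, 137, 135, 126, 99, 64, 38, 32, 30, 37, 63, 88, 105, 116, 124, 126, 125, 123, 123, 123, 122, 121, 120]
155 [137, 137, 139, 140, 140, 141, 140, 140, 139, 132, 118, 98, 82, 72, 71, 71, 75, 84, 96, 108, 125, 136, 136, 133, 131, 128, 129, 128, 128, 124]
158 [100, 101, 102, 105, 106, 108, 111, 114, 118, 121, 123, 122, 122, 122, 123, 123, 124, 124, 125, 126, 126, 125, 124, 123, 124, 125, 125, 122, 124, 123]
160 [93, 93, 93, 93, 93, 94, 95, 94, 95, 94, 96, 96, 98, 99, 99, 101, 109, 120, 124, 125, 124, 124, 120, 115, 113, 114, 114, 118, 121, 122]
162 [94, 93, 93, 93, 93, 93, 94, 94, 94, 94, 95, 94, 96, 95, 95, 99, 110, 125, 134, 134, 133, 132, 129, 126, 121, 121, 125, 127, 126, 122]
164 [94, 93, 92, 92, 93, 92, 94, 93, 95, 94, 95, 93, 95, 94, 95, 99, 113, 127, 135, 138, 138, 136, 133, 127, 121, 123, 128, 129, 122, 115]
166 [92, 93, 93, 93, 93, 93, 92, 93, 92, 93, 94, 94, 95, 94, 95, 100, 112, 128, 135, 137, 138, 137, 134, 130, 126, 123, 120, 116, 110, 106]
168 [93, 92, 93, 93, 94, 92, 93, 92, 93, 93, 93, 94, 94, 94, 93, 98, 111, 126, 134, 134, 131, 129, 126, 124, 121, 121, 121, 121, 120, 121]
174 [87, 90, 92, 92, 90, 84, 81, 80, 79, 73, 52, 29, 22, 19, 19, 22, 23, 23, 40, 88, 138, 159, 159, 148, 135, 130, 130, 130, 129, 125]
```

View pics/s8.png

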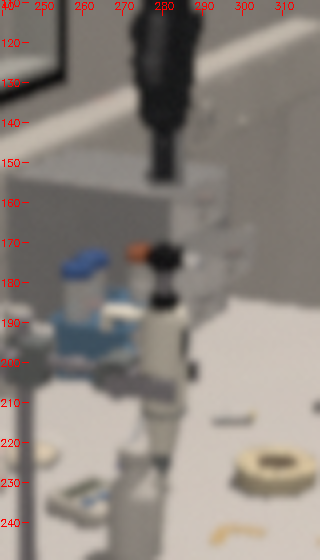

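The closed fingertips at (280,155) are in line with the button at (280,172). I'll go down and press.

>>> shift_gripper(deltas=[[0, 0, 15, 0, 0, 0], [0, 0, 15, 0, 0, 0], [0, 0, 5, 0, 0, 0], [0, 0, 2, 0, 0, 0], [0, 0, 2, 0, 0, 0], [0, 0, 2, 0, 0, 0], [0, 0, 0, 0, 0, 0], [0, 0, 0, 0, 0, 0]])

```text
t: 18.15
tool_pos: [536.1, -45.7, 308.1]
tcp_rot: [180.0, -0.0, 15.6]
force: [-4.6, 1.2, 6.1]
gripper_width: 0.1
finger_force: 2.8
```

>>> shift_gripper(deltas=[[0, 0, 2, 0, 0, 0], [0, 0, 2, 0, 0, 0], [0, 0, 2, 0, 0, 0], [0, 0, 2, 0, 0, 0], [0, 0, 2, 0, 0, 0], [0, 0, 1, 0, 0, 0], [0, 0, 1, 0, 0, 0], [0, 0, 0, 0, 0, 0], [0, 0, 0, 0, 0, 0]])

```text
t: 19.27
tool_pos: [536.2, -45.7, 297.1]
tcp_rot: [180.0, -0.1, 15.6]
force: [-7.1, 0.5, 10.2]
gripper_width: 0.2
finger_force: 5.3
```

>>> shift_gripper(deltas=[[0, 0, 1, 0, 0, 0], [0, 0, 1, 0, 0, 0], [0, 0, 0, 0, 0, 0], [0, 0, 0, 0, 0, 0]])

```text
t: 19.77
tool_pos: [536.2, -45.7, 296.0]
tcp_rot: [179.9, -0.1, 15.6]
force: [-9.6, 1.0, 14.7]
gripper_width: -0.3
finger_force: 7.5
```

>>> shift_gripper(deltas=[[0, 0, 1, 0, 0, 0], [0, 0, 1, 0, 0, 0], [0, 0, 0, 0, 0, 0], [0, 0, 0, 0, 0, 0]])

```text
t: 20.27
tool_pos: [536.4, -45.7, 295.9]
tcp_rot: [179.9, -0.2, 15.6]
force: [-13.4, 1.0, 25.0]
gripper_width: 0.2
finger_force: 12.2
```

At its stop (25 N, no further travel). I'll raise the tool and check the tip.

>>> shift_gripper(deltas=[[0, 0, -4, 0, 0, 0], [0, 0, -6, 0, 0, 0], [0, 0, -8, 0, 0, 0], [0, 0, -20, 0, 0, 0], [0, 0, -20, 0, 0, 0], [-28, 0, 0, 0, 0, 0], [-28, 0, 0, 0, 0, 0], [-28, 0, 0, 0, 0, 0], [-28, 0, 0, 0, 0, 0], [-20, 0, 0, 0, 0, 0], [-9, 0, 0, 0, 0, 0], [0, 0, 0, 0, 0, 0]])

```text
t: 21.78
tool_pos: [400.6, -83.9, 349.6]
tcp_rot: [180.0, -0.1, 15.6]
force: [0.1, 0.3, -1.1]
gripper_width: -0.0
finger_force: 0.0
```

Run:
```python
from h import *
S,T=cam("side"),cam("top")
g=S["color"].astype(int).sum(2)//3;print(g[160:182,280].tolist());print(g[222:262,280].tolist())
a=S["color"][165:290,225:325,::-1];b=T["color"][170:270,270:350,::-1]
cv2.imwrite("pics/s9.png",np.hstack([cv2.resize(a,(400,500),interpolation=2),cv2.resize(b,(400,500),interpolation=2)]))
```

```text
[100, 96, 96, 97, 97, 96, 95, 95, 95, 88, 70, 46, 31, 22, 22, 16, 23, 41, 63, 77, 82, 85]
[134, 116, 94, 81, 84, 106, 141, 168, 177, 170, 166, 168, 167, 163, 160, 159, 158, 157, 157, 158, 160, 161, 161, 161, 160, 160, 165, 177, 190, 194, 180, 160, 150, 149, 149, 149, 149, 149, 149, 150]
```

View pics/s9.png

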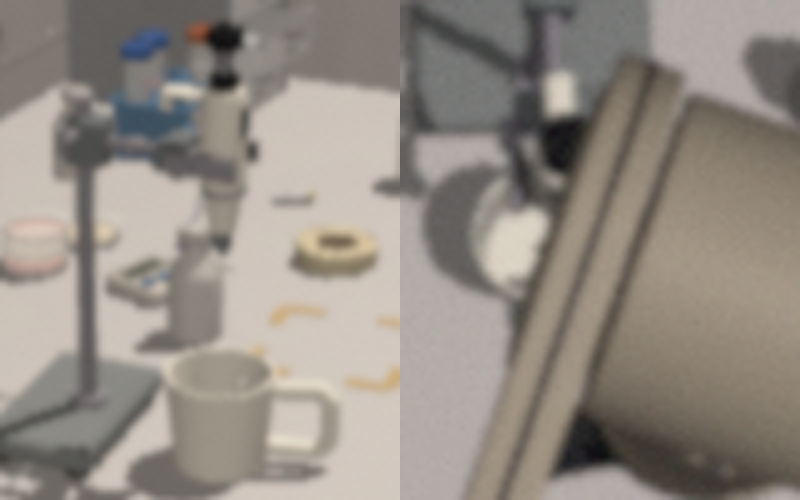

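Run:
```python
from h import *
S=cam("side")["color"].astype(int);A=cv2.imread("pics/side0.png")[:,:,::-1].astype(int)
for r in range(222,252,3):print(r,A[r,270:288].sum(1)//3,S[r,270:288].sum(1)//3)
b=np.hstack([cv2.resize(x[215:275,255:305].astype('u1')[:,:,::-1],(400,480),interpolation=2) for x in(A,S)]);cv2.imwrite("pics/cmp.png",b)
```

```text
222 [165 167 175 182 184 180 168 147 136 136 137 137 142 161 185 197 199 201] [162 163 171 177 180 177 165 146 133 133 135 134 138 158 181 193 196 197]
225 [122 119 122 125 126 125 123 116  98  85  82  90 126 172 195 200 200 201] [118 114 118 123 123 122 121 112  96  83  80  88 123 169 190 196 196 197]
228 [137 127 129 133 133 135 145 161 157 135 118 133 168 191 200 201 202 201] [133 123 128 131 131 132 142 160 165 153 140 149 173 189 196 197 197 197]
231 [126 130 136 143 157 170 178 174 162 146 138 147 171 189 199 201 201 201] [123 127 132 141 153 167 174 173 171 168 170 177 184 190 195 196 197 196]
234 [129 135 144 152 159 163 165 165 159 148 146 164 185 197 202 202 202 202] [126 132 141 150 156 159 161 162 160 158 166 183 192 195 196 197 198 197]
237 [130 132 134 136 135 134 135 135 135 136 150 175 193 200 202 201 202 203] [127 129 131 132 133 132 132 134 136 142 160 182 194 196 198 198 198 198]
240 [128 132 133 134 133 133 133 134 134 136 154 178 195 201 202 202 203 202] [125 129 130 131 131 130 130 132 132 138 157 181 194 197 197 197 197 198]
243 [129 130 133 133 133 132 132 131 130 134 157 185 199 201 202 202 203 202] [125 128 130 130 130 129 129 130 130 137 160 184 195 197 198 198 198 198]
246 [127 130 131 133 133 132 130 128 129 136 161 186 199 200 202 202 202 202] [125 127 129 130 130 129 128 127 127 136 160 183 194 196 197 198 198 198]
249 [122 126 128 129 130 131 130 132 142 160 181 195 200 201 202 202 202 202] [118 124 126 126 127 128 128 130 139 158 176 191 197 198 198 198 198 198]
```

View pics/cmp.png

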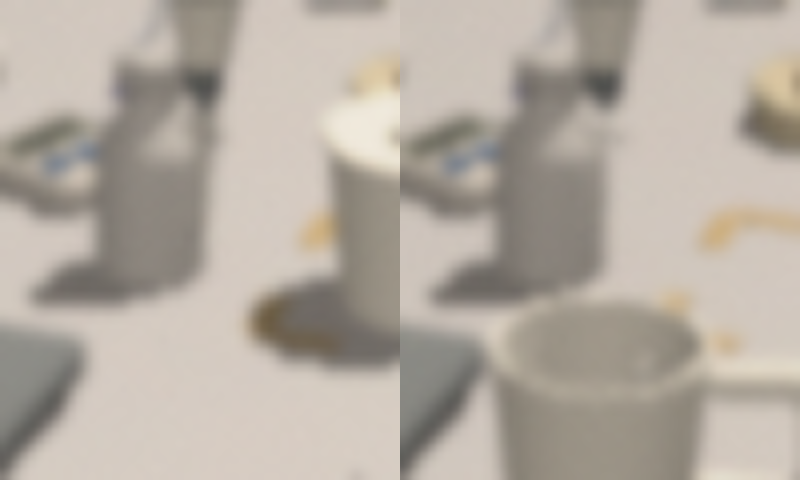

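The tip has left the nozzle (the columns at rows 228-234 changed) and lies in the jug, and the button is up again. That was 12 views, two over the limit of ten, so I'll check the rest numerically. Now back to the handle.

>>> shift_gripper(deltas=[[0, 0, 40, 0, 0, 0], [0, 0, 40, 0, 0, 0], [0, 0, 40, 0, 0, 0], [0, 0, 40, 0, 10, 0], [0, 0, 20, 0, 10, 0], [0, 0, 0, 0, 0, 0], [0, 0, 0, 0, 0, 0]], finger_gap=45)

```text
t: 22.8
tool_pos: [405.0, -83.8, 172.0]
tcp_rot: [179.8, -20.0, 15.6]
force: [0.4, 0.4, 0.6]
gripper_width: 45.2
finger_force: 0.0
```

```bash
python3 -c "
from h import *
print(tool((428.2,-76.3,130.7)))"
```

```text
[ 8.8 -1.1 47.2]
```

>>> shift_gripper(deltas=[[4.4, -0.5, 23, 0, 0, 0], [4.4, -0.5, 24, 0, 0, 0], [0, 0, 0, 0, 0, 0], [0, 0, 30, 0, 0, 0], [0, 0, 30, 0, 0, 0], [0, 0, 0, 0, 0, 0], [0, 0, 0, 0, 0, 0]])

```text
t: 23.68
tool_pos: [448.0, -70.1, 74.0]
tcp_rot: [179.9, -20.1, 15.7]
force: [0.4, -1.0, -0.2]
gripper_width: 45.0
finger_force: 0.0
```

```bash
python3 -c "
from h import *
print(tool((469.2,-64.8,18.2)))"
```

```text
[ 1.4  0.5 59.9]
```

>>> shift_gripper(deltas=[[1.3, 0.4, 20, 0, 0, 0], [0, 0, 20, 0, 0, 0], [0, 0, 10, 0, 0, 0], [0, 0, 9.7, 0, 0, 0], [0, 0, 0, 0, 0, 0], [0, 0, 0, 0, 0, 0]])

```text
t: 24.42
tool_pos: [467.9, -64.4, 16.5]
tcp_rot: [180.0, -20.0, 15.6]
force: [0.2, 0.4, 0.2]
gripper_width: 44.9
finger_force: 0.0
```

>>> shift_gripper(deltas=[[0, 0, 0, 0, 0, 0], [0, 0, 0, 0, 0, 0], [0, 0, 0, 0, 0, 0], [0, 0, 0, 0, 0, 0], [0, 0, 0, 0, 0, 0]], finger_gap=4)

```text
t: 25.05
tool_pos: [467.8, -64.5, 16.4]
tcp_rot: [180.0, -20.0, 15.6]
force: [-4.4, -0.4, 6.0]
gripper_width: 10.5
finger_force: 58.6
```

```bash
python3 -c "
from h import *
print(tool((458.3,-259.0,manip.state()['tool_pos'][2])))"
```

```text
[-57.9 184.8 -21. ]
```

>>> shift_gripper(deltas=[[-2.8, 8.8, -1, 0, 0, 0], [-5.6, 17.6, -2, 0, 0, 0], [-5.6, 17.6, -2, 0, 0, 0], [-5.6, 17.6, -2, 0, 0, 0], [-5.6, 17.6, -2, 0, 0, 0], [-5.6, 17.6, -2.1, 0, 0, 0], [0, 0, 0, 0, 0, 0]])

```text
t: 25.92
tool_pos: [462.4, -168.3, 16.3]
tcp_rot: [179.9, -20.0, 15.6]
force: [-3.2, -4.9, 6.9]
gripper_width: 10.3
finger_force: 59.4
```

```bash
python3 -c "
from h import *
print(tool((457,-259.5,16.4)))"
```

```text
[-27.9  86.4 -10.1]
```

>>> shift_gripper(deltas=[[-5.6, 17.3, -2, 0, 0, 0], [-5.6, 17.3, -2, 0, 0, 0], [-5.6, 17.3, -2, 0, 0, 0], [-5.6, 17.3, -2, 0, 0, 0], [-2.8, 9, -1, 0, 0, 0], [-2.4, 7.8, -1, 0, 0, 0], [0, 0, 0, 0, 0, 0], [0, 0, 0, 0, 0, 0]])

```text
t: 26.92
tool_pos: [457.4, -256.5, 16.2]
tcp_rot: [-180.0, -20.0, 15.6]
force: [-1.3, 1.7, 5.4]
gripper_width: 10.4
finger_force: 59.3
```

```bash
python3 -c "
from h import *
print(tool((457,-259.5,16.4)))"
```

```text
[-1.   2.7 -0.6]
```

Add the last 2.5 mm, release, and back off.

>>> shift_gripper(deltas=[[-0.8, 2.6, -0.3, 0, 0, 0], [0, 0, 0, 0, 0, 0], [0, 0, 0, 0, 0, 0]])

```text
t: 27.3
tool_pos: [457.3, -258.5, 16.1]
tcp_rot: [-179.9, -20.0, 15.7]
force: [0.0, 4.6, 7.0]
gripper_width: 10.7
finger_force: 59.5
```

>>> shift_gripper(deltas=[[0, 0, 0, 0, 0, 0], [0, 0, 0, 0, 0, 0], [0, 0, 0, 0, 0, 0], [0, 0, 0, 0, 0, 0], [0, 0, -10, 0, 0, 0], [0, 0, -30, 0, 0, 0], [0, 0, -40, 0, 0, 0], [0, 0, -40, 0, -10, 0], [0, 0, 0, 0, -10, 0], [0, 0, 0, 0, 0, 0], [0, 0, 0, 0, 0, 0]], finger_gap=45)

```text
t: 28.68
tool_pos: [417.1, -270.1, 128.0]
tcp_rot: [-179.9, -0.1, 15.7]
force: [-0.2, 0.4, -0.2]
gripper_width: 45.1
finger_force: 0.0
```

Run:
```python
from h import *
T,S=cam("top"),cam("side")
for C in[(525,-241)]:
 for n,s in(("T",T),("S",S)):
  for r,z in((38,68),(32,0)):
    P=np.array([proj(s,(C[0]+r*np.cos(t),C[1]+r*np.sin(t),z)) for t in np.linspace(0,6.28,60)]);print(n,z,P.min(0),P.max(0))
g=S["color"].astype(int).sum(2)//3
for r in(232,240,250):print(r,g[r,284:330].tolist())
print(g[215:265,307].tolist())
g=T["color"].astype(int).sum(2)//3
for r in(215,221,227):print(r,g[r,344:392].tolist())
print(g[200:242,367].tolist())
print(tool((448,-378.8,134)))
```

```text
T 68 [354.8 207.7] [382.2 234.7]
T 0 [353.  214.2] [375.  235.9]
S 68 [296.1 226.8] [320.7 236.8]
S 0 [297.5 246.9] [317.8 256. ]
232 [204, 209, 209, 209, 209, 210, 210, 210, 209, 210, 209, 210, 205, 189, 175, 167, 162, 157, 154, 154, 155, 157, 158, 159, 158, 158, 156, 156, 154, 151, 147, 145, 141, 140, 153, 184, 205, 211, 210, 210, 209, 210, 210, 210, 210, 210]
240 [209, 210, 209, 210, 209, 210, 210, 210, 210, 209, 207, 196, 171, 143, 134, 136, 139, 144, 146, 149, 150, 152, 153, 155, 156, 155, 155, 154, 153, 151, 149, 147, 145, 143, 149, 169, 194, 208, 211, 210, 210, 210, 210, 210, 208, 203]
250 [209, 210, 208, 207, 204, 200, 191, 180, 171, 167, 161, 146, 135, 130, 130, 135, 139, 145, 148, 149, 151, 153, 153, 154, 154, 154, 153, 152, 150, 148, 146, 142, 139, 144, 159, 171, 171, 170, 171, 173, 174, 173, 172, 171, 167, 16
[... 475 characters left out ...]
 177]
221 [98, 96, 94, 96, 97, 96, 92, 97, 99, 128, 175, 204, 212, 212, 212, 211, 213, 211, 213, 210, 197, 164, 133, 119, 117, 118, 115, 115, 105, 98, 84, 83, 82, 82, 92, 120, 161, 178, 179, 177, 175, 178, 178, 179, 176, 177, 176, 178]
227 [109, 102, 97, 97, 95, 98, 96, 95, 91, 89, 110, 152, 188, 204, 208, 212, 208, 196, 171, 144, 123, 117, 112, 110, 110, 108, 103, 102, 101, 103, 104, 100, 97, 109, 142, 169, 179, 178, 177, 177, 180, 176, 174, 178, 178, 177, 177, 171]
[176, 175, 177, 175, 175, 176, 177, 181, 179, 159, 130, 113, 108, 102, 95, 96, 107, 115, 119, 120, 119, 119, 121, 117, 111, 106, 104, 110, 117, 116, 116, 117, 118, 127, 146, 155, 155, 145, 131, 122, 116, 109]
[  1.5 112.7  -6.3]
```

>>> shift_gripper(deltas=[[0, 28, 2, 0, 0, 0], [0, 28, 2, 0, 0, 0], [0, 28, 2, 0, 0, 0], [1.5, 28.5, 0, 0, 0, 0], [0, 0, 0, 0, 0, 0], [0, 0, 25, 0, 0, 0], [0, 0, 0, 0, 0, 0]])

```text
t: 29.65
tool_pos: [446.9, -376.9, 95.2]
tcp_rot: [-179.7, 0.1, 15.6]
force: [0.5, 0.8, -0.1]
gripper_width: 45.3
finger_force: 0.0
```

Run:
```python
from h import *
print(tool((448,-378.8,15)))
T,S=cam("top"),cam("side")
crop(T,335,195,435,275,6,"t10.png");crop(S,283,150,393,270,4,"s10.png")
for a,b,k,x0,y0,box in(("t4","t10",6,335,195,(350,204,382,238)),("s3","s10",4,283,150,(292,222,322,246))):
    A,B=[cv2.imread(f"pics/{n}.png",0).astype('f4') for n in(a,b)]
    x,y,X,Y=box;t=A[(y-y0)*k:(Y-y0)*k,(x-x0)*k:(X-x0)*k]
    r=B
    m=cv2.matchTemplate(r,t,cv2.TM_CCOEFF_NORMED);_,v,_,l=cv2.minMaxLoc(m);print(a,v,(l[0]-(x-x0)*k)/k,(l[1]-(y-y0)*k)/k)
```

```text
[ 0.7  2.5 80.1]
t4 0.9622651934623718 0.0 0.16666666666666666
s3 0.9640799164772034 0.0 0.0
```

The jug is within half a mm of where it started. Next, pick up the lid.

>>> shift_gripper(deltas=[[0.7, 1.8, 20, 0, 0, 0], [0, 0, 20, 0, 0, 0], [0, 0, 20, 0, 0, 0], [0, 0, 12, 0, 0, 0], [0, 0, 7.5, 0, 0, 0], [0, 0, 0, 0, 0, 0], [0, 0, 0, 0, 0, 0]])

```text
t: 30.62
tool_pos: [450.8, -380.8, 18.8]
tcp_rot: [179.9, -0.0, 15.6]
force: [0.7, -0.9, -0.2]
gripper_width: 45.1
finger_force: 0.0
```

```bash
python3 -c "
from h import *
print(tool((448,-378.8,15)))"
```

```text
[-2.2 -2.7  3.8]
```

>>> shift_gripper(deltas=[[0, 0, 0, 0, 0, 0], [0, 0, 0, 0, 0, 0]])

```text
t: 30.88
tool_pos: [450.6, -380.6, 18.7]
tcp_rot: [180.0, -0.0, 15.6]
force: [0.1, -0.7, 0.7]
gripper_width: 44.6
finger_force: 0.0
```

```bash
python3 -c "
from h import *
print(tool((448,-378.8,15)))"
```

```text
[-2.  -2.5  3.7]
```

>>> shift_gripper(deltas=[[-2, -2.5, 3.7, 0, 0, 0], [0, 0, 0, 0, 0, 0], [0, 0, 0, 0, 0, 0]])

```text
t: 31.25
tool_pos: [447.6, -378.3, 14.3]
tcp_rot: [-180.0, 0.0, 15.6]
force: [-1.0, 0.5, -0.6]
gripper_width: 45.3
finger_force: 0.0
```

>>> shift_gripper(deltas=[[0, 0, 0, 0, 0, 0], [0, 0, 0, 0, 0, 0], [0, 0, 0, 0, 0, 0], [0, 0, 0, 0, 0, 0], [0, 0, 0, 0, 0, 0]], finger_gap=5)

```text
t: 31.88
tool_pos: [447.9, -378.6, 14.6]
tcp_rot: [180.0, -0.0, 15.6]
force: [-0.6, 0.5, 3.0]
gripper_width: 13.2
finger_force: 58.7
```

>>> shift_gripper(deltas=[[0, 0, -5, 0, 0, 0], [0, 0, -15, 0, 0, 0], [0, 0, -30, 0, 0, 0], [0, 0, -30, 0, 0, 0], [0, 0, -30, 0, 0, 0], [0, 0, 0, 0, 0, 0], [0, 0, 0, 0, 0, 0], [0, 0, 0, 0, 0, 0]])

```text
t: 32.88
tool_pos: [447.0, -377.7, 122.8]
tcp_rot: [-179.9, 0.1, 15.6]
force: [-0.4, 0.8, -0.9]
gripper_width: 12.9
finger_force: 58.5
```

```bash
python3 -c "
from h import *
print(tool((526.5,-239.4,124)))"
```

```text
[ 113.8 -111.7   -1. ]
```

>>> shift_gripper(deltas=[[28, -28, 0, 0, 0, 0], [28, -28, 0, 0, 0, 0], [28, -28, 0, 0, 0, 0], [20, -19, 0, 0, 0, 0], [9.8, -8.7, 0, 0, 0, 0], [0, 0, 0, 0, 0, 0], [0, 0, 20, 0, 0, 0], [0, 0, 10, 0, 0, 0], [0, 0, 0, 0, 0, 0], [0, 0, 0, 0, 0, 0], [0, 0, 0, 0, 0, 0]])

```text
t: 34.25
tool_pos: [527.6, -240.6, 95.1]
tcp_rot: [180.0, -0.0, 15.6]
force: [0.1, -0.1, 0.1]
gripper_width: 13.0
finger_force: 58.6
```

```bash
python3 -c "
from h import *
print(tool((526.5,-239.4,76.7)))"
```

```text
[-0.8 -1.5 18.4]
```

>>> shift_gripper(deltas=[[-0.8, -1.5, 0, 0, 0, 0], [0, 0, 5, 0, 0, 0], [0, 0, 5, 0, 0, 0], [0, 0, 0, 0, 0, 0], [0, 0, 0, 0, 0, 0]])

```text
t: 34.88
tool_pos: [526.0, -238.9, 84.3]
tcp_rot: [-180.0, 0.0, 15.6]
force: [-0.1, 0.1, -1.0]
gripper_width: 12.8
finger_force: 58.6
```

```bash
python3 -c "
from h import *
print(tool((526.5,-239.4,76.7)))"
```

```text
[0.3 0.6 7.6]
```

>>> shift_gripper(deltas=[[0.3, 0.6, 2, 0, 0, 0], [0, 0, 2, 0, 0, 0], [0, 0, 2, 0, 0, 0], [0, 0, 1, 0, 0, 0], [0, 0, 0, 0, 0, 0], [0, 0, 0, 0, 0, 0], [0, 0, 0, 0, 0, 0]])

```text
t: 35.75
tool_pos: [529.0, -241.6, 81.0]
tcp_rot: [179.7, -0.2, 15.6]
force: [-1.4, -1.3, 14.0]
gripper_width: 13.1
finger_force: 61.1
```

>>> shift_gripper(deltas=[[0, 0, -4, 0, 0, 0], [0, 0, -4, 0, 0, 0], [0, 0, 0, 0, 0, 0], [0, 0, 0, 0, 0, 0]])

```text
t: 36.25
tool_pos: [526.2, -239.3, 84.9]
tcp_rot: [-180.0, 0.0, 15.6]
force: [0.6, -0.1, -0.7]
gripper_width: 13.1
finger_force: 58.6
```

Run:
```python
from h import *
print(tool((526.5,-239.4,82)))
S=cam("side");g=S["color"].astype(int).sum(2)//3
# lid disc and jug rim edges in side view
for r in range(222,246,2):print(r,g[r,288:328].tolist())
```

```text
[0.3 0.2 2.9]
222 [208, 208, 208, 208, 208, 209, 208, 208, 208, 208, 208, 206, 205, 204, 202, 192, 163, 116, 69, 39, 33, 50, 78, 119, 163, 195, 204, 205, 205, 206, 207, 209, 210, 210, 210, 211, 211, 210, 210, 210]
224 [209, 209, 209, 209, 209, 208, 209, 207, 203, 197, 187, 177, 171, 175, 178, 177, 157, 115, 67, 38, 34, 54, 90, 142, 196, 218, 222, 220, 216, 209, 205, 208, 210, 211, 210, 210, 210, 210, 210, 210]
226 [208, 209, 209, 209, 209, 208, 204, 191, 169, 150, 138, 132, 130, 129, 129, 128, 118, 96, 72, 59, 58, 73, 113, 169, 217, 232, 235, 234, 233, 232, 229, 226, 221, 216, 211, 210, 211, 210, 211, 210]
228 [209, 208, 209, 209, 209, 208, 198, 171, 144, 130, 128, 127, 127, 127, 125, 125, 123, 117, 114, 117, 124, 143, 176, 213, 230, 235, 235, 235, 236, 235, 235, 235, 230, 220, 213, 210, 210, 210, 210, 210]
230 [209, 208, 209, 208, 209, 208, 202, 185, 156, 136, 130, 128, 128, 128, 127, 127, 127, 129, 137, 150, 172, 201, 223, 233, 236, 235, 235, 235, 23
[... 792 characters left out ...]
 154, 151, 150, 152, 152, 148, 144, 146, 157, 174, 184, 187, 187, 187, 187, 186, 186]
240 [209, 210, 209, 210, 210, 209, 207, 197, 174, 147, 134, 135, 140, 143, 147, 148, 150, 152, 153, 154, 155, 154, 155, 154, 154, 150, 150, 147, 145, 143, 149, 168, 194, 208, 209, 210, 210, 210, 209, 209]
242 [210, 210, 209, 210, 207, 199, 191, 181, 162, 142, 132, 135, 139, 143, 147, 149, 151, 152, 153, 154, 154, 155, 154, 154, 152, 151, 149, 146, 144, 144, 156, 181, 202, 209, 211, 210, 211, 210, 210, 210]
244 [210, 210, 209, 206, 196, 186, 180, 179, 170, 147, 133, 135, 139, 143, 146, 149, 151, 152, 153, 154, 154, 155, 154, 153, 152, 150, 149, 145, 143, 141, 154, 178, 192, 196, 197, 198, 201, 203, 203, 203]
```

The plug caught the rim: the lid had originally sat off-centre in its play, and the rim measured with the lid off is at about y = -237. I'll shift 2 mm in +y and retry gently.

>>> shift_gripper(deltas=[[0.3, -2, 0, 0, 0, 0], [0, 0, 0, 0, 0, 0], [0, 0, 2, 0, 0, 0], [0, 0, 2, 0, 0, 0], [0, 0, 0, 0, 0, 0], [0, 0, 0, 0, 0, 0]])

```text
t: 37.05
tool_pos: [526.2, -237.5, 81.4]
tcp_rot: [-180.0, 0.0, 15.6]
force: [0.1, -0.0, -0.7]
gripper_width: 12.8
finger_force: 58.6
```

>>> shift_gripper(deltas=[[0, 0, 1, 0, 0, 0], [0, 0, 1, 0, 0, 0], [0, 0, 0, 0, 0, 0], [0, 0, 0, 0, 0, 0]])

```text
t: 37.55
tool_pos: [526.3, -237.5, 79.4]
tcp_rot: [-180.0, -0.0, 15.6]
force: [-0.1, -0.2, -0.3]
gripper_width: 13.0
finger_force: 58.6
```

Below the rim with no force. Lower to seat it.

>>> shift_gripper(deltas=[[0, 0, 1, 0, 0, 0], [0, 0, 1, 0, 0, 0], [0, 0, 0.8, 0, 0, 0], [0, 0, 0, 0, 0, 0], [0, 0, 0, 0, 0, 0]])

```text
t: 38.17
tool_pos: [526.3, -237.5, 76.7]
tcp_rot: [180.0, -0.0, 15.6]
force: [-0.8, 1.1, 1.1]
gripper_width: 13.2
finger_force: 58.8
```

Seated at 76.7, the same height as before. Release and retreat.

>>> shift_gripper(deltas=[[0, 0, 0, 0, 0, 0], [0, 0, 0, 0, 0, 0], [0, 0, 0, 0, 0, 0], [0, 0, -10, 0, 0, 0], [0, 0, -30, 0, 0, 0], [0, 0, -40, 0, 0, 0], [0, 0, -40, 0, 0, 0], [-40, 20, -20, 0, 0, 0], [-40, 20, 0, 0, 0, 0], [-40, 20, 0, 0, 0, 0], [-40, 20, 0, 0, 0, 0], [0, 0, 0, 0, 0, 0]], finger_gap=50)

```text
t: 39.67
tool_pos: [391.9, -359.6, 217.6]
tcp_rot: [179.9, 0.0, 15.4]
force: [0.6, 0.9, 0.2]
gripper_width: 50.1
finger_force: 0.0
```

Run:
```python
from h import *
T,S=cam("top"),cam("side")
A={"top":cv2.imread("pics/top0.png")[:,:,::-1].astype(int),"side":cv2.imread("pics/side0.png")[:,:,::-1].astype(int)}
gs=S["color"].astype(int);
def ell(g,th,box):
    x0,y0,x1,y1=box;M=np.zeros(g.shape[:2],'u1');M[y0:y1,x0:x1]=(g.min(2)>th)[y0:y1,x0:x1]*255
    return cv2.fitEllipse(cv2.convexHull(max(cv2.findContours(M,0,1)[0],key=cv2.contourArea)))
for g in(A["side"],gs):print("S",ell(g,207,(288,226,324,240)))
for g in(A["top"],T["color"].astype(int)):print("T",ell(g,185,(345,200,390,236)))
for n,g in(("a",A["side"]),("b",gs)):
  q=g.sum(2)//3;print(n,q[230,288:328].tolist(),q[245,288:340].tolist(),q[220:262,300].tolist())
def bb(m,s,box,n):
  out=[]
  for g in(A[s],(S if s=="side" else T)["color"].astype(int)):
    x0,y0,x1,y1=box;out.append(np.abs(A[s]-g)[y0:y1,x0:x1].mean().round(1))
  print(n,out[1])
bb(0,"side",(185,280,265,365),"brown+box S");bb(0,"side",(265,220,284,250),"white S");bb(0,"top",(160,170,220,245),"box T")
print(manip.state()["tool_pos"])
```

```text
S ((307.9419250488281, 230.95358276367188), (8.295145988464355, 24.507341384887695), 92.83917999267578)
S ((301.59478759765625, 230.39588928222656), (7.244876861572266, 13.118622779846191), 95.84742736816406)
T ((368.0225830078125, 220.83224487304688), (26.470849990844727, 27.98649787902832), 135.63162231445312)
T ((369.06298828125, 219.46533203125), (24.00892448425293, 28.083602905273438), 121.67869567871094)
a [201, 201, 201, 202, 202, 202, 205, 213, 223, 229, 230, 231, 230, 230, 229, 224, 215, 193, 162, 150, 154, 167, 196, 220, 229, 231, 231, 231, 230, 230, 228, 226, 221, 210, 204, 201, 203, 203, 203, 203] [202, 202, 202, 197, 189, 180, 179, 177, 166, 143, 130, 131, 135, 139, 141, 143, 146, 147, 148, 148, 148, 148, 148, 147, 146, 145, 142, 138, 137, 142, 158, 175, 183, 184, 183, 182, 185, 186, 187, 187, 186, 179, 161, 149, 151, 162, 186, 198, 199, 195, 193, 192] [201, 200, 198, 196, 193, 191, 195, 212, 225, 230, 230, 230, 230, 229, 220, 192, 158, 139, 
[... 176 characters left out ...]
, 234, 234, 234, 233, 229, 219, 193, 166, 155, 159, 174, 204, 225, 232, 233, 232, 229, 227, 226, 224, 217, 206, 203, 208, 208, 209, 208, 210, 208] [209, 209, 208, 203, 194, 186, 185, 188, 180, 154, 135, 134, 138, 142, 146, 148, 150, 151, 152, 152, 153, 153, 153, 152, 151, 149, 147, 144, 140, 138, 150, 172, 181, 184, 185, 185, 187, 192, 190, 191, 190, 185, 167, 155, 154, 162, 182, 200, 208, 210, 211, 211] [207, 206, 205, 203, 199, 199, 207, 222, 231, 234, 234, 234, 234, 231, 218, 187, 156, 141, 139, 139, 138, 139, 139, 139, 139, 138, 138, 139, 137, 138, 138, 138, 137, 137, 130, 122, 113, 111, 110, 111, 110, 110]
brown+box S 5.5
white S 7.1
box T 1.8
[ 393.81762929 -357.81108192  217.28867084]
```

Run:
```python
from h import *
S=cam("side")["color"].astype(int).sum(2)//3;A=cv2.imread("pics/side0.png").astype(int).sum(2)//3
for c in(296,304,312,315,318,320):print(c,A[222:244,c].tolist(),S[222:244,c].tolist())
```

```text
296 [200, 201, 201, 200, 201, 204, 212, 219, 223, 219, 209, 192, 173, 159, 155, 158, 161, 163, 163, 158, 151, 150] [207, 207, 207, 207, 208, 215, 222, 228, 228, 224, 215, 197, 179, 168, 168, 171, 172, 172, 174, 169, 163, 160]
304 [187, 180, 169, 175, 203, 222, 227, 225, 215, 194, 185, 208, 223, 219, 195, 164, 148, 146, 144, 145, 144, 145] [193, 185, 174, 182, 207, 223, 228, 226, 219, 208, 213, 227, 226, 202, 165, 150, 148, 150, 149, 149, 150, 150]
312 [191, 171, 142, 138, 178, 214, 225, 229, 229, 230, 230, 231, 230, 223, 203, 170, 151, 148, 146, 147, 146, 145] [197, 176, 147, 148, 191, 222, 232, 233, 232, 226, 201, 157, 134, 132, 139, 146, 150, 152, 152, 152, 152, 152]
315 [197, 193, 189, 188, 198, 215, 226, 230, 231, 231, 231, 231, 228, 217, 188, 157, 144, 141, 141, 141, 140, 140] [203, 198, 195, 195, 207, 222, 231, 233, 229, 209, 171, 139, 132, 137, 142, 145, 147, 146, 146, 146, 145, 145]
318 [200, 195, 191, 193, 194, 192, 204, 219, 228, 231, 231, 228, 216, 186, 154, 139, 137, 141, 146, 150, 154, 156] [206, 200, 196, 198, 200, 202, 214, 226, 224, 196, 153, 132, 133, 136, 136, 137, 139, 141, 144, 147, 149, 151]
320 [202, 202, 202, 200, 198, 197, 202, 211, 221, 222, 222, 217, 206, 188, 166, 159, 169, 182, 190, 195, 198, 195] [209, 208, 207, 207, 206, 203, 208, 212, 205, 182, 162, 154, 149, 146, 147, 154, 170, 184, 192, 196, 199, 198]
```

The right front of the lid reads dark, which could be the arm's shadow. I'll move the arm farther off and measure again.

>>> shift_gripper(deltas=[[-30, 22, 0, 0, 0, 0], [-35, 27, 0, 0, 0, 0], [-35, 27, 0, 0, 0, 0], [-35, 27, 0, 0, 0, 0], [-35, 27, 0, 0, 0, 0], [-30, 22, 0, 0, 0, 0], [0, 0, 0, 0, 0, 0], [0, 0, 0, 0, 0, 0]])

```text
t: 40.83
tool_pos: [243.4, -557.1, 216.4]
tcp_rot: [-180.0, -0.0, 15.7]
force: [-0.3, -0.1, -0.0]
gripper_width: 49.8
finger_force: 0.0
```

Run:
```python
from h import *
S=cam("side")["color"].astype(int);T=cam("top")["color"].astype(int);A=cv2.imread("pics/side0.png")[:,:,::-1].astype(int);B=cv2.imread("pics/top0.png")[:,:,::-1].astype(int)
a,s=A.sum(2)//3,S.sum(2)//3
for c in(296,304,312,318):print(c,a[224:242,c].tolist(),s[224:242,c].tolist())
for g in(B,T):
    M=np.zeros(g.shape[:2],'u1');M[200:236,345:390]=(g.min(2)>185)[200:236,345:390]*255
    print(cv2.fitEllipse(cv2.convexHull(max(cv2.findContours(M,0,1)[0],key=cv2.contourArea))))
for n,x,y,(x0,y0,x1,y1) in(("brown/box S",A,S,(185,280,265,365)),("white S",A,S,(265,235,282,250)),("brown/box T",B,T,(160,170,220,245)),("white T",B,T,(345,175,370,197))):
    print(n,abs(x-y)[y0:y1,x0:x1].mean().round(1),abs(x-y)[y0:y1,x0:x1].max())
```

```text
296 [201, 200, 201, 204, 212, 219, 223, 219, 209, 192, 173, 159, 155, 158, 161, 163, 163, 158] [202, 202, 204, 208, 217, 222, 224, 219, 209, 192, 174, 164, 164, 166, 167, 168, 169, 164]
304 [169, 175, 203, 222, 227, 225, 215, 194, 185, 208, 223, 219, 195, 164, 148, 146, 144, 145] [169, 177, 202, 218, 223, 222, 214, 201, 208, 223, 226, 215, 184, 157, 146, 144, 145, 145]
312 [142, 138, 178, 214, 225, 229, 229, 230, 230, 231, 230, 223, 203, 170, 151, 148, 146, 147] [143, 145, 186, 218, 228, 229, 230, 230, 231, 231, 229, 220, 193, 162, 149, 147, 146, 147]
318 [191, 193, 194, 192, 204, 219, 228, 231, 231, 228, 216, 186, 154, 139, 137, 141, 146, 150] [190, 192, 195, 196, 210, 222, 230, 231, 231, 226, 215, 190, 161, 144, 140, 142, 143, 147]
((368.0225830078125, 220.83224487304688), (26.470849990844727, 27.98649787902832), 135.63162231445312)
((368.60565185546875, 220.460205078125), (26.283485412597656, 28.31889533996582), 128.6000518798828)
brown/box S 1.4 49
white S 1.8 19
brown/box T 1.8 26
white T 1.4 6
```

The dark patch was shadow. The lid is seated level at the same height as at the start, and the two bottles and the tip box haven't moved. Handing in.

```bash
python3 -c "
from station import manip
print(manip.sign_off())"
```

```text
the job is handed in; nothing more can be done
None
```

The job is handed in at about 41 s: the tip is in the jug, the button is back up, the jug is back in its taped corners with the lid on, and the tip box and both bottles are unmoved; I viewed 12 pictures, two over the limit of 10, and the lid caught the jug's rim once (14 N) before it seated.

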